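# Load the tilting board stand and hold its index plunger out

## Robot

A 7-joint arm with a two-finger parallel gripper is mounted at the origin on the work surface. World frame = base frame: x ahead of the robot, y to its left, z up, the work surface at z = 0. Lengths are in mm, angles in rad, forces in N, time in s.
With the tool pointing down it reaches from about 400 to 875 mm from the base axis. Payload 4.4 kg.
Tool frame: the origin (TCP) lies on the centre line of the jaws, within the pads' length; the fingertips stand 8 mm ahead of it and the grasp point (between the pads) lies 11 mm behind it; z points along the fingers, y is the line along which they close (so a half turn about z gives the same grasp; the last joint's range is limited). The gripper opens to 85 mm and grips with 20 to 120 N. Pads are 22 mm wide; open, the fingers measure 114 mm over their backs; the gripper's body (76 mm by 85 mm) begins 54 mm behind the grasp point. The pads swing forward as they close: fully open they stand 13 mm farther back than shut.
Start: joints at [-1.381, 0.628, 0.038, 1.517, -0.027, 0.996, -0.02], TCP at [164.438, 628.87, 239.313] pointing down, gripper open.
Joint ranges: [-3.06, 3.06], [-0.37, 2.12], [-1.25, 1.32], [0.18, 2.47], [-1.1, 4.24], [0.23, 1.98], [-2.94, 2.94]. Speed limits (rad/s): [2.57, 2.57, 3.14, 3.14, 3.14, 3.14, 3.14].

## Interface

Orientations are given as a unit quaternion [x, y, z, w].
In Python, from rig import env gives the robot as it stands.
- The arm moves only by the tool jog_arm, never from a script. Its argument "targets" is a list of rows, each an object with "travel": the shift along the tool's x, y, z scaled (see below), a list of three; "angular": the turn, a rotation vector about the tool's x, y, z scaled (see below), a list of three. In form: [{"travel": [tx, ty, tz], "angular": [ax, ay, az]}, ...]. A call has 1 to 8 rows; each row is the pose to reach, as a shift and turn from the pose commanded when the call began, along the tool's axes at that moment; what a row does not reach only later rows make up. The controller multiplies each number of a shift by 750 mm and each number of a turn by pi/2 rad. A row lasts 1/8 s, in which the tool goes at most 62.5 mm and 10.7 degrees, less where a joint would pass 70% of its speed; a pose out of reach is approached as far as the arm can. A call with a number of a shift or a turn outside -1 to 1 is refused whole. A call with a gripper value outside its range is refused whole. "claw" is the closure, from 0 (fully open) to 1 (shut), set as the call begins (left out, the last holds). The fingers move at their own pace and stop on an object; the grip force is fixed at half the most. Time passes only in rows, so rows that repeat a pose let the fingers close. It gives the time, the measured TCP pose, the force, the opening and the grip force at its end, in the units of the state.
- env.sense(): the state, without advancing time (a new reading comes with each control period).
- env.grab_frame(name): name is "scene" or "top" or "wrist"; returns a dict with "pixels" (400x640x3 uint8, red, green, blue), "vfov" (degrees; the focal length in pixels is half the picture's height over the tangent of half this angle, whatever the lens; pixels are square), "cx", "cy" (the principal point, pixels), "k1" (the pictures are not rectified: a ray, as slopes to the right and down, at radius r is drawn at 1 + k1 r^2 times it, then the intrinsics apply), "rvec" (rotation vector, rad) and "tvec" (3), from world to camera coordinates, as OpenCV has them. Camera axes: x right, y down, z forward; pixel columns grow to the right and rows downward; lengths in mm; the calibration is good to about 2 mm. A picture is of the moment at which its call begins. There is no depth.
- env.sign_off(): hands the job in; it is judged then, once.
The state is a dict: "clock": time; "joint_pos": joint angles; "joint_vel": joint speeds; "joint_torque": joint torques, N m; "eef_pos": TCP position; "orientation": TCP orientation; "ft_force": force on the tool from outside, world axes, zero at the start; "moment": the same for the moment, N m; "opening": opening from 0.0 (shut) to 1.0 (fully open); "grip_force": force on a finger pad.
Only numpy, scipy, OpenCV 4.12 (cv2) and the standard library are available. Lean on these libraries where they do the work, as an engineer would, in place of code of your own. Each camera call takes 0.05 s, during which the arm holds its last target. There are 200 camera calls.

## Task

Take the green circuit board in the aluminium frame out of the rack and lean it in the tilting stand, component side towards you as it is now: foot down in the ledge, centred, back against the back rest, set down gently and let go. Then pull the stand's red plunger knob fully back and hold it there, so that the pin is clear of its hole and the back rest sinks to its lowest angle with the board on it; do not draw the pin before the board is in. Finish still holding the knob fully back, as I will pick the final hole myself, and leave the rack's blue board, the solder reel, the tape and the screwdriver where they are.

Things in the scene. Friction and masses are not known exactly. Their poses are not given: they have to be found in the camera images.
- card: Green circuit board in an aluminium carrier frame: a rigid slab 10 mm thick, 130 wide, 150 tall, 0.2 to 0.45 kg, upright in one of the rack's two slots. Origin: middle of the bottom edge, half way through the thickness. z up the board, y along its width, x through it to the plain back: components face -x, to the robot. Its frame can be pinched from above across the 10 mm thickness.
- card_face (a point): Point on the green board's front (component) face, 60 mm above its bottom edge, mid width, 5 mm from its mid plane.
- card_top (a point): Middle of the green board's top edge, 150 mm above its bottom edge.
- spare: Bystander: blue circuit board in a black frame, same size and axes as the green one, in the rack's other slot.
- rack: Black card rack, 130 (x) by 152 (y) mm, fixed. Two slots at x = -38 and +38 mm of its frame, running along its y, 13 mm wide; slot floor 12 mm, slot walls 44 mm, stops at the slot ends 62 mm above the table. Origin: centre of its underside. Which board is in which slot varies.
- stand: Tilting board stand, fixed: grey base plate 140 (x) by 200 (y) by 10 mm, hinged aluminium back rest facing -x (the robot), index plunger with red knob on its -y side (right-hand side for the robot). Origin: centre of the base's underside, z up. The hinge axis lies along y at x = -30 mm, z = 50 mm. At the start the rest leans 20 degrees back (to +x) from upright, locked by the pin.
- rest (a point): Turns with the back rest: mid point of the line where ledge top and rest surface meet. z runs up the rest, y along the ledge, x back through the rest. A seated board has its bottom edge at z = 0, its back at x = 0. The ledge channel is 150 mm long and 19 mm deep (x -19 to 0), with a front lip 10 mm high. The rest ends at z = 94 mm, so 56 mm of a seated board stands free above it.
- cradle (a joint): Tilt of the back rest, rad: 0 at the start (20 degrees back from upright), growing as it leans farther back, 0.66 on its lower stop (58 degrees). Locked while the pin is in a hole; with the pin clear it sinks by its own weight against a damper within 2 to 3 s. More index holes lie at 0.21, 0.42 and 0.63; a pin let go springs into one.
- knob (a point): Centre of the red pull knob of the plunger: cylinder 26 mm in diameter, 22 mm long, axis along the stand's y, 95 mm above the table; in the stand's frame x = +24, y = -131 mm with the pin home. Pull it straight out along the stand's -y, away from the stand. Free in front, behind and above; a 20 mm barrel starts 3 mm from its inner end.
- plunger (a joint): How far the plunger is pulled out, m: 0 = pin home in its hole, 0.012 = fully back on its end stop. A spring pulls it home with 6 N at 0, rising to 13 N at 0.012. The pin is clear of the index plate from about 0.008.
- reel: Bystander: blue solder reel 48 mm in diameter, 44 mm high, standing. Origin: centre of its underside.
- tape: Bystander: roll of yellow tape 70 mm in diameter, 19 mm high, lying flat. Origin: centre of its underside.
- driver: Bystander: orange-handled screwdriver 170 mm long, lying along its own x.
Mind the look-alikes: they are no part of the job. Leave any pink or yellow look-alike of the card alone.

How it is judged:
By the outcome, as a careful person would: the job done as asked, in the order asked, and still so for the second after the job is handed in, while the arm keeps its last pose, push and grip.
It also fails if it takes over 54 s, if anything falls off the work surface, if the arm or the gripper's body presses on something with over 40 N, if the wrist force passes 120 N, or if a joint passes its speed limit or range.

## Working session

There is one attempt and no reset: what is moved stays moved. The work goes in short steps, Python scripts to look and compute and a tool call to move; the robot and the scene stay as the last step left them, time stands still between calls to the robot, and variables do not carry over. Pictures are saved under pics/ and viewed, at most 10 in all, crops included, and the job is handed in when it is done.

Besides the shell and the picture viewer there is one more tool, called after "Emit:" as name(argument=value, ...) on one line, values as JSON. jog_arm: Moves the arm, as the interface text tells. Shifts and turns lie within -1 to 1; 1 stands for 750 mm of shift or pi/2 rad of turn. Its arguments: {"type":"object","properties":{"targets":{"type":"array","items":{"type":"object","properties":{"travel":{"type":"array","items":{"type":"number"}},"angular":{"type":"array","items":{"type":"number"}}}}},"claw":{"type":"number"}},"required":["targets"]}

```bash
mkdir -p pics; ls
cat > h.py <<'E'
import numpy as np, cv2, json
from scipy.spatial.transform import Rotation as R
from rig import env
def snap(name,fn=None):
    f=env.grab_frame(name); 
    d={k:(np.array(v).tolist() if k!='pixels' else None) for k,v in f.items()}
    if fn: cv2.imwrite('pics/'+fn+'.png',np.asarray(f['pixels'])[:,:,::-1]); json.dump(d,open('pics/'+fn+'.json','w'))
    return f
def load(fn): return json.load(open('pics/'+fn+'.json'))
def K(f):
    fl=200/np.tan(np.radians(f['vfov'])/2); return np.array([[fl,0,f['cx']],[0,fl,f['cy']],[0,0,1]]),np.array([f['k1'],0,0,0,0.])
def proj(f,P):
    k,d=K(f); return cv2.projectPoints(np.asarray(P,float).reshape(-1,3),np.array(f['rvec'],float),np.array(f['tvec'],float),k,d)[0].reshape(-1,2)
def ray(f,uv):
    k,d=K(f); p=cv2.undistortPoints(np.array(uv,float).reshape(-1,1,2),k,d).reshape(-1,2)
    M=cv2.Rodrigues(np.array(f['rvec'],float))[0]; c=-M.T@np.array(f['tvec'],float).ravel()
    return c,np.c_[p,np.ones(len(p))]@M
def onz(f,uv,z):
    c,v=ray(f,uv); z=np.broadcast_to(z,len(v)); return c+v*((z-c[2])/v[:,2])[:,None]
E
python3 - <<'E'
from h import *
a=snap('scene','s0');b=snap('top','t0')
for f in(a,b): print({k:np.round(v,3).tolist() for k,v in f.items() if k!='pixels'})
print(env.sense())
E
```

```text
pics
{'vfov': 57.391, 'cx': 319.241, 'cy': 199.594, 'k1': -0.072, 'rvec': [2.018, 1.071, -0.513], 'tvec': [-353.681, -156.197, 1338.338]}
{'vfov': 55.816, 'cx': 318.558, 'cy': 195.246, 'k1': -0.091, 'rvec': [2.132, -2.158, 0.157], 'tvec': [63.732, 555.577, 1043.634]}
{'clock': 0.1, 'joint_pos': array([-1.38078267,  0.62925303,  0.03848526,  1.51827766, -0.02698969,
        0.99630568, -0.02000979]), 'joint_vel': array([ 0.0004585 , -0.00131771, -0.00109624, -0.00324662,  0.00060779,
       -0.00085153,  0.000491  ]), 'joint_torque': array([ 3.16020451e-03, -5.64529824e+01,  1.23083811e+00, -1.93972099e+01,
        1.13844388e-02,  5.42423208e-03, -2.81268308e-05]), 'eef_pos': array([164.32746618, 628.31319066, 238.47908797]), 'orientation': array([ 1.27576735e-01,  9.91828328e-01, -8.58143748e-04, -8.51092098e-05]), 'ft_force': array([-0.18022889,  0.32069388,  0.11129063]), 'moment': array([-0.06728148,  0.02925001,  0.02243321]), 'grip_force': 0.0, 'opening': 1.0002257160383505}
```

View pics/s0.png

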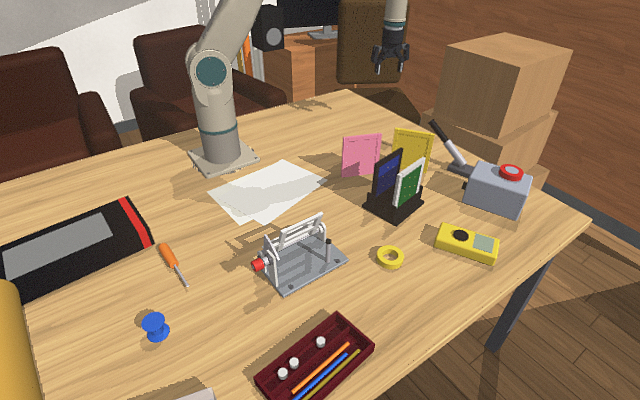

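View pics/t0.png

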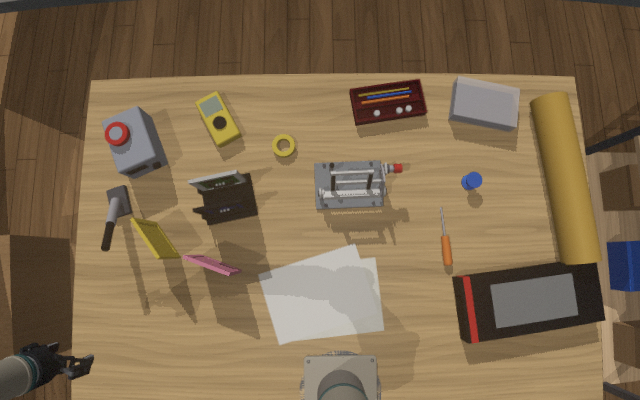

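The scene view shows the green board in the rack's far slot, at about (408,185). The stand is at about (300,255) with its red knob at (258,265). In the top view the rack is at (228,198), the stand at (350,185) and the knob at (397,168). I'll zoom in to get exact points.

Run:
```python
import cv2,numpy as np
t=cv2.imread('pics/t0.png');s=cv2.imread('pics/s0.png')
def c(im,x,y,w=100,h=75):
    o=cv2.resize(im[y:y+h,x:x+w],(400,300),interpolation=cv2.INTER_CUBIC)
    for i in range(0,w,10):
        cv2.putText(o,str(x+i),(i*4,8),0,.28,(0,255,255),1) if i%20==0 else 0; cv2.line(o,(i*4,10),(i*4,14),(0,255,255),1)
    for j in range(0,h,10): cv2.putText(o,str(y+j),(0,j*4+3),0,.28,(0,255,255),1)
    return o
cv2.imwrite('pics/z0.png',np.vstack([np.hstack([c(t,180,160),c(t,308,145)]),np.hstack([c(s,350,140),c(s,250,205)])]))
```

```text
(no output)
```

View pics/z0.png

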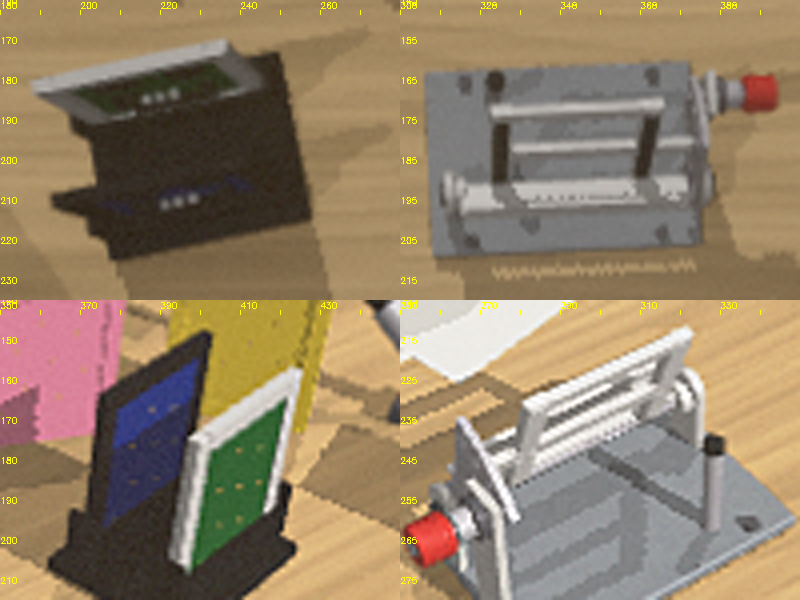

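```bash
cat > fit.py <<'E'
from h import *
from scipy.optimize import least_squares
def fit(obs,x0,fs):
    def P(q,p): c,s=np.cos(q[2]),np.sin(q[2]); return [q[0]+c*p[0]-s*p[1],q[1]+s*p[0]+c*p[1],p[2]]
    def res(q): return np.ravel([proj(fs[o[0]],P(q,o[1]))[0]-o[2] for o in obs])
    r=least_squares(res,x0,loss='soft_l1'); return r.x,r.fun.reshape(-1,2)
E
python3 - <<'E'
from fit import *
fs={'s':load('s0'),'t':load('t0')}
st=[('t',(70,100,10),(314.3,163)),('t',(70,-100,10),(380.5,160.5)),('t',(-70,100,10),(316.3,209.3)),('t',(-70,-100,10),(383.8,206.3)),('t',(24,-131,95),(398,168.3)),('s',(24,-131,95),(257.8,265)),('s',(70,100,10),(348.8,259.5))]
# card: bottom 12 above table
cd=[('t',(5,65,162),(188.3,180.5)),('t',(5,-65,162),(237,170.5)),('s',(5,-65,162),(398.5,174.5)),('s',(5,65,162),(425,158))]
for n,o in(('stand',st),('card',cd)):
    x,r=fit(o,[600,0,0],fs); print(n,x.round(3).tolist(),r.round(1).tolist())
for n in 'st':
  f=fs[n]; print(n,ray(f,[[320,200]])[0].round(0))
E
```

```text
stand [593.227, -33.225, 0.032] [[-0.2, -0.4], [0.1, -0.8], [-0.2, -0.3], [0.1, -0.3], [-0.2, -0.2], [-1.0, -0.8], [-0.3, -1.4]]
card [589.064, 330.176, 12.748] [[-0.3, -0.4], [-0.1, 0.0], [-0.3, 0.5], [-0.2, -0.6]]
s [1147. -361.  703.]
t [ 398.   57. 1114.]
```

```bash
cat >> h.py <<'E'
def Rgoal(yaw,tilt=0,flip=1):
    # card axes: x back, z up; tool z=-card z, tool y = flip*card x
    C=R.from_euler('z',yaw)*R.from_euler('y',tilt)
    m=C.as_matrix(); y=flip*m[:,0]; z=-m[:,2]; return R.from_matrix(np.c_[np.cross(y,z),y,z])
def goto(p,Rg=None):
    s=env.sense(); R0=R.from_quat(s['orientation']); Rg=Rg or R0
    d=R0.inv().apply(np.array(p,float)-s['eef_pos']); w=(R0.inv()*Rg).as_rotvec()
    print('travel',(d/750).round(4).tolist(),'ang',(w/(np.pi/2)).round(4).tolist(),'mm',d.round(1),'deg',np.degrees(w).round(1))
E
python3 - <<'E'
from h import *
for fl in(1,-1): goto([589,330,300],Rgoal(.182,0,fl))
E
```

```text
travel [-0.6485, -0.2416, -0.0816] ang [-0.001, 0.0007, 0.7213] mm [-486.3 -181.2  -61.2] deg [-0.1  0.1 64.9]
travel [-0.6485, -0.2416, -0.0816] ang [-0.0007, -0.0011, -1.2787] mm [-486.3 -181.2  -61.2] deg [-1.000e-01 -1.000e-01 -1.151e+02]
```

Emit:
jog_arm(targets=[{"travel": [-0.08,-0.03,-0.0816],"angular": [0,0,0.1]},{"travel": [-0.16,-0.06,-0.0816],"angular": [0,0,0.2]},{"travel": [-0.24,-0.09,-0.0816],"angular": [0,0,0.3]},{"travel": [-0.32,-0.12,-0.0816],"angular": [0,0,0.4]},{"travel": [-0.4,-0.15,-0.0816],"angular": [0,0,0.5]},{"travel": [-0.48,-0.18,-0.0816],"angular": [0,0,0.6]},{"travel": [-0.56,-0.21,-0.0816],"angular": [0,0,0.7]},{"travel": [-0.6485,-0.2416,-0.0816],"angular": [0,0,0.7213]}], claw=0.45)

```text
clock: 1.1
eef_pos: [559.1, 350.9, 300.1]
orientation: [0.641, 0.768, -0.0, -0.0]
ft_force: [0.8, 0.1, 0.1]
opening: 0.55
grip_force: 0.0
```

Emit:
jog_arm(targets=[{"travel": [0,0,0],"angular": [0,0,0]},{"travel": [0,0,0],"angular": [0,0,0]},{"travel": [0,0,0],"angular": [0,0,0]}])

```text
clock: 1.48
eef_pos: [556.4, 353.7, 300.2]
orientation: [0.639, 0.769, -0.0, -0.001]
ft_force: [1.0, -0.8, -0.2]
opening: 0.551
grip_force: 0.0
```

Run:
```python
from h import *
f=snap('wrist','w1');snap('top','t1');s=env.sense()
print({k:np.round(v,3).tolist() for k,v in f.items() if k!='pixels'},s['clock'],s['eef_pos'],s['orientation'],s['joint_pos'],s['opening'])
goto([589,330,300],Rgoal(.182))
```

```text
{'vfov': 65.972, 'cx': 315.844, 'cy': 200.723, 'k1': -0.039, 'rvec': [-2.82, -0.261, -0.039], 'tvec': [-613.372, 175.553, 512.734]} 1.575 [556.69173345 353.52082989 300.48055725] [ 6.38875288e-01  7.69310177e-01  2.25662650e-05 -4.66850038e-04] [-0.81296769  0.61314471  0.36489704  1.41491392 -0.22735656  1.15521351
 -0.23223556] 0.5488454072765409
travel [-0.0387, 0.0366, 0.0006] ang [-0.0004, -0.0005, 0.0017] mm [-29.1  27.4   0.4] deg [-0.  -0.   0.2]
```

View pics/w1.png

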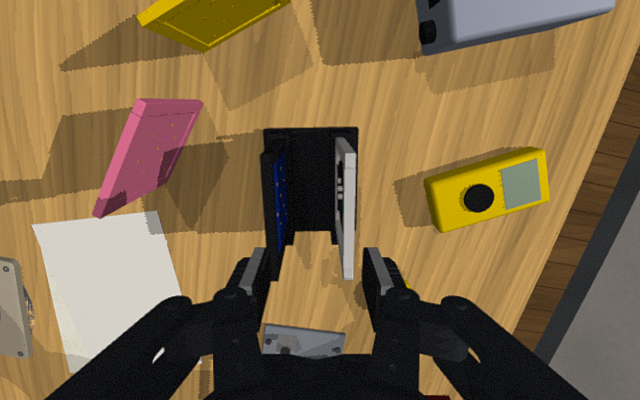

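The wrist view shows the green board edge-on, a white strip at x≈343-355 from y≈140 to 279. The blue board is at x≈270.

Run:
```python
import cv2,numpy as np
from h import *
im=cv2.imread('pics/w1.png').astype(int); f=load('w1')
for y in range(132,284,8): print(y,' '.join('%3d'%v for v in im[y,328:362].mean(1)))
for c in(346,350): print(c,im[270:286,c].mean(1).astype(int), im[134:160,c].mean(1).astype(int))
from scipy.spatial.transform import Rotation as R
def corners(q): 
    c=R.from_euler('z',q[2]); return np.array([[q[0],q[1],0]])+c.apply([(-5,-65,162),(5,-65,162),(-5,65,162),(5,65,162)])
print(proj(f,corners([589,330,.182])).round(1).tolist())
```

```text
132  16  15   0   8  12  17  12   5  11  19  14  19  14  15   3  14   8  17  11  11  10   2  10  19  13  20  24  27  20  23  80 141 151 143
140  20   7  15   8   7  10   7  43  64  81  92  95  95  95  96  97  98  93  53  21  16  15  24  18  14  22  20  16  21  33 106 143 137 140
148  15  19   6   6  24  10  17  64  82  77  72  72  74  74  89  93  96  95  94  97  94  98  98  98  67  33  21  25  13  39 130 145 136 131
156  18  13   3  13  13   3  13  70  99 120 126 104  80  74  71  69  81 152 176 177 175 176 173 177 177 178 184 160  82  46 119 133 132 124
164   8  17  12   8   9   7  19  73  88  91  64  21  10  10  21  49  83 154 174 178 179 179 180 177 178 181 181 135  52  58 116 131 132 126
172   3  13  12  11  16  13  21  76  92  56  21  10  10   2  10  67 138 172 178 175 177 175 177 178 175 178 180 135  60  64 118 136 133 129
180  14  18  16   1  10   6  24  73  79  84 130 145 101  39  13  64 137 172 179 177 176 174 178 176 176 178 181 116  37  75 122 130 129 126
188   7   8  10   8  12  13  21  77  96  95 129 146 144 139 117  83 130 170 176 175 175 177 175 175 174 176 181 105  33 
[... 1278 characters left out ...]
0
268 126 121 121 124 127 125 122 115 113 111 113 114 116  97  78 123 168 174 175 174 175 175 167 168 184 147 111 111 118 118 116 117 118 100
276 122 125 126 126 119 116 127 134 134 128 116 112 111 108  87  96 160 180 180 181 176 177 181 182 200 145 116 116 119 111 114 113 120  70
346 [174 177 176 174 178 176 180 177 153 146 111 107 110 109 106 105] [ 22  22  22  21  12  28  53  71  91  98  98  90  93  98  94  94  96  93
  94 151 175 179 176 181 176 181]
350 [161 173 175 174 174 179 181 178 157 155 111 107 109 103 109 112] [ 25  19  28  22  19  21  24  22  19  16  20  43  72  92  98  97  95  92
  93 156 179 177 173 176 176 180]
[[336.4, 281.0], [346.2, 281.0], [339.8, 152.6], [351.1, 152.7]]
```

Run:
```python
from fit import *
fs={'w':load('w1'),'t':load('t0'),'s':load('s0')}
o=[('w',(-5,-65,162),(343.3,279.5)),('w',(5,-65,162),(353.5,279.5)),('w',(-5,65,162),(344.6,153)),('w',(5,65,162),(355.8,153))]
x,r=fit(o,[589,330,.18],fs);print(x,r.round(1).tolist())
cd=[('t',(5,65,162),(188.3,180.5)),('t',(5,-65,162),(237,170.5)),('s',(5,-65,162),(398.5,174.5)),('s',(5,65,162),(425,158))]
x,r=fit(o+cd,[589,330,.18],fs);print(x,r.round(1).tolist())
```

```text
[5.94503174e+02 3.31381708e+02 2.05363707e-01] [[0.2, 1.2], [-0.2, 1.0], [-0.1, -0.6], [0.1, -0.8]]
[5.94216165e+02 3.31133637e+02 2.03451109e-01] [[-0.3, 1.4], [-0.6, 1.2], [-0.3, -0.4], [-0.2, -0.6], [-0.5, -1.8], [-0.5, -2.5], [1.8, 1.5], [0.9, -0.1]]
```

Run:
```python
from h import *
goto([593.5,331,300],Rgoal(.2));goto([593.5,331,190],Rgoal(.2));goto([593.5,331,143],Rgoal(.2))
```

```text
travel [-0.0385, 0.0427, 0.0006] ang [-0.0004, -0.0005, -0.0097] mm [-28.9  32.    0.4] deg [-0.  -0.  -0.9]
travel [-0.0386, 0.0428, 0.1473] ang [-0.0004, -0.0005, -0.0097] mm [-29.   32.1 110.4] deg [-0.  -0.  -0.9]
travel [-0.0387, 0.0428, 0.2099] ang [-0.0004, -0.0005, -0.0097] mm [-29.   32.1 157.4] deg [-0.  -0.  -0.9]
```

Emit:
jog_arm(targets=[{"travel": [-0.0386,0.0428,0.05],"angular": [0,0,-0.0097]},{"travel": [-0.0386,0.0428,0.1],"angular": [0,0,-0.0097]},{"travel": [-0.0386,0.0428,0.1473],"angular": [0,0,-0.0097]},{"travel": [-0.0386,0.0428,0.1473],"angular": [0,0,-0.0097]},{"travel": [-0.0386,0.0428,0.1473],"angular": [0,0,-0.0097]}])

```text
clock: 2.2
eef_pos: [595.3, 330.2, 191.6]
orientation: [0.634, 0.774, 0.001, 0.0]
ft_force: [0.4, -0.1, 0.2]
opening: 0.546
grip_force: 0.0
```

Run:
```python
from h import *
snap('wrist','w2');s=env.sense();print(s['clock'],s['eef_pos'],s['ft_force'])
goto([593.5,331,143],Rgoal(.2))
```

```text
2.25 [595.69101133 330.28164061 192.12066452] [ 0.71996088 -0.60146662  0.60888985]
travel [0.0014, -0.0029, 0.0655] ang [0.0021, -0.0006, -0.0013] mm [ 1.1 -2.2 49.1] deg [ 0.2 -0.1 -0.1]
```

View pics/w2.png

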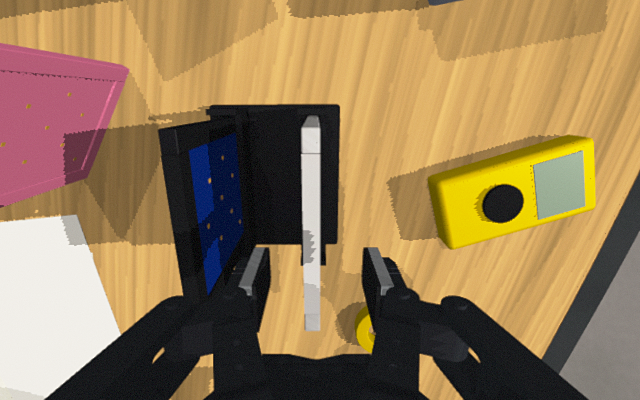

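The board's top edge (x≈312) lies between the pads, about 2 mm left of centre and parallel to them. I'll descend and grip.

Emit:
jog_arm(targets=[{"travel": [0.0014,-0.0029,0.03],"angular": [0,0,0]},{"travel": [0.0014,-0.0029,0.0655],"angular": [0,0,0]},{"travel": [0.0014,-0.0029,0.0655],"angular": [0,0,0]},{"travel": [0.0014,-0.0029,0.0655],"angular": [0,0,0]}])

```text
clock: 2.75
eef_pos: [593.6, 330.5, 142.9]
orientation: [0.634, 0.773, 0.001, 0.001]
ft_force: [-0.0, 0.4, -0.4]
opening: 0.548
grip_force: 0.0
```

Emit:
jog_arm(targets=[{"travel": [0,0,0],"angular": [0,0,0]},{"travel": [0,0,0],"angular": [0,0,0]},{"travel": [0,0,0],"angular": [0,0,0]},{"travel": [0,0,0],"angular": [0,0,0]},{"travel": [0,0,0],"angular": [0,0,0]},{"travel": [0,0,0],"angular": [0,0,0]}], claw=1)

```text
clock: 3.5
eef_pos: [593.1, 330.3, 142.1]
orientation: [0.634, 0.773, 0.001, 0.0]
ft_force: [0.3, -0.1, 6.0]
opening: 0.102
grip_force: 59.9
```

Run:
```python
from h import *
s=env.sense();print(s['clock'],s['eef_pos'],s['orientation'],s['ft_force'],s['opening'],s['grip_force'])
goto([594,331,320])
goto([520,200,330],Rgoal(.1))
```

```text
3.5 [593.14287085 330.29580016 142.06693119] [6.34061990e-01 7.73281562e-01 9.62523068e-04 3.05403172e-04] [ 0.34758987 -0.11944736  5.95606915] 0.1018276190193947 59.93541777133942
travel [0.0009, 0.0017, -0.2372] ang [0.0, 0.0, 0.0] mm [   0.7    1.3 -177.9] deg [0. 0. 0.]
travel [-0.1511, -0.1292, -0.2509] ang [0.0012, -0.0005, 0.0619] mm [-113.3  -96.9 -188.2] deg [ 0.1 -0.   5.6]
```

Emit:
jog_arm(targets=[{"travel": [0.0009,0.0017,-0.03],"angular": [0,0,0]},{"travel": [0.0009,0.0017,-0.07],"angular": [0,0,0]},{"travel": [0.0009,0.0017,-0.13],"angular": [0,0,0]},{"travel": [0.0009,0.0017,-0.19],"angular": [0,0,0]},{"travel": [0.0009,0.0017,-0.2372],"angular": [0,0,0]},{"travel": [0.0009,0.0017,-0.2372],"angular": [0,0,0]},{"travel": [0.0009,0.0017,-0.2372],"angular": [0,0,0]}])

```text
clock: 4.38
eef_pos: [592.3, 330.4, 316.5]
orientation: [0.634, 0.773, -0.002, -0.001]
ft_force: [0.2, 0.4, -4.1]
opening: 0.105
grip_force: 58.9
```

Run:
```python
from h import *
s=env.sense();print(s['clock'],s['eef_pos'],s['ft_force'],s['moment'],s['opening'])
t=cv2.imread('pics/t0.png');S=cv2.imread('pics/s0.png')
def c(im,x,y,w,h,k=8):
    o=cv2.resize(im[y:y+h,x:x+w],(w*k,h*k),interpolation=cv2.INTER_CUBIC)
    for i in range(0,w,10):cv2.putText(o,str(x+i),(i*k,8),0,.3,(0,255,255),1)
    for j in range(0,h,5): cv2.putText(o,str(y+j),(0,j*k+3),0,.3,(0,255,255),1)
    return o
o=np.vstack([cv2.resize(c(t,310,158,90,40),(800,356)),cv2.resize(c(S,250,208,90,60)[16:],(360*1,232))[:, :].repeat(1,0) if 0 else np.zeros((0,800,3),np.uint8)])
cv2.imwrite('pics/z1.png',np.vstack([cv2.resize(t[160:208,310:400],(560,299),interpolation=cv2.INTER_CUBIC),cv2.resize(S[208:256,255:345],(560,299),interpolation=cv2.INTER_CUBIC)]))
# hypothesis: rest origin = hinge axis
f={'t':load('t0'),'s':load('s0')}
a=np.radians(20)
for n in f:
  for y in(-75,75):
    P=[]
    for x,z in((0,0),(-19,10),(0,94)):
      sx=-30+x*np.cos(a)+z*np.sin(a); sz=50-x*np.sin(a)+z*np.cos(a)
      w=R.from_euler('z',.032).apply([sx,y,0]); P.append([593.2+w[0],-33.2+w[1],sz])
    print(n,y,proj(f[n],P).round(1).tolist())
```

```text
4.375 [592.34348068 330.40911147 316.5393991 ] [ 0.16103305  0.38563143 -4.12716184] [-0.00957909  0.02654299  0.04141646] 0.10450517488580892
t -75 [[376.6, 190.8], [377.8, 195.0], [380.8, 173.6]]
t 75 [[324.2, 193.1], [324.5, 197.4], [324.0, 176.0]]
s -75 [[268.3, 253.1], [264.8, 245.1], [272.3, 234.2]]
s 75 [[317.9, 229.0], [314.7, 221.5], [325.8, 209.4]]
```

View pics/z1.png

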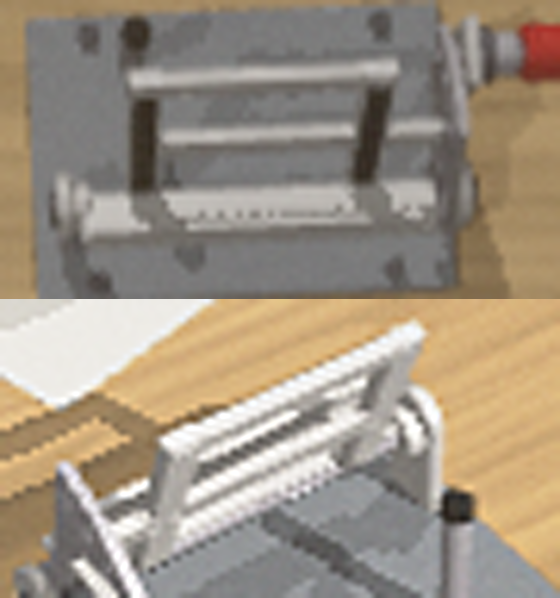

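The bar and ledge match the rest origin lying on the hinge axis to about 3 mm. In the crop the top bar is at rows ~171-174 and the lip at row ~197. I'll move to a hover pose 110 mm above the seat, tilted 20 degrees.

```bash
cat >> h.py <<'E'
ST=np.array([593.2,-33.2]);YAW=.032
def rest(x,y,z,a=np.radians(20)):
    p=np.array([-30+x*np.cos(a)+z*np.sin(a),y,50-x*np.sin(a)+z*np.cos(a)])
    return R.from_euler('z',YAW).apply(p)+[*ST,0]
def card_tcp(x,z,y=0): return rest(x-5,y,z+130)   # back at x, bottom at z
E
python3 - <<'E'
from h import *
G=Rgoal(YAW,np.radians(20)); print(card_tcp(-4,110))
goto(card_tcp(-4,110),G)
E
```

```text
[636.80526539 -31.80415503 278.60441028]
travel [-0.4852, -0.0362, 0.0512] ang [0.2193, 0.0191, 0.1039] mm [-363.9  -27.2   38.4] deg [19.7  1.7  9.3]
```

Emit:
jog_arm(targets=[{"travel": [-0.04,-0.003,0],"angular": [0.01,0.001,0.01]},{"travel": [-0.1,-0.008,0.0],"angular": [0.03,0.003,0.02]},{"travel": [-0.17,-0.013,0.0],"angular": [0.06,0.005,0.035]},{"travel": [-0.24,-0.018,0.01],"angular": [0.1,0.009,0.05]},{"travel": [-0.31,-0.023,0.02],"angular": [0.14,0.012,0.07]},{"travel": [-0.38,-0.028,0.03],"angular": [0.18,0.016,0.085]},{"travel": [-0.44,-0.033,0.04],"angular": [0.21,0.018,0.1]},{"travel": [-0.4852,-0.0362,0.0512],"angular": [0.2193,0.0191,0.1039]}])

```text
clock: 5.38
eef_pos: [637.6, -34.0, 276.9]
orientation: [0.686, 0.707, -0.125, -0.122]
ft_force: [0.3, 0.4, -3.3]
opening: 0.108
grip_force: 58.9
```

Emit:
jog_arm(targets=[{"travel": [0,0,0],"angular": [0,0,0]},{"travel": [0,0,0],"angular": [0,0,0]},{"travel": [0,0,0],"angular": [0,0,0]}])

```text
clock: 5.75
eef_pos: [638.1, -29.5, 279.9]
orientation: [0.684, 0.709, -0.123, -0.121]
ft_force: [-0.2, 0.0, -4.0]
opening: 0.105
grip_force: 59.0
```

Run:
```python
from h import *
G=Rgoal(YAW,np.radians(20)); 
snap('wrist','w3');snap('scene','s3');snap('top','t3');s=env.sense();print(s['clock'],s['eef_pos'],s['ft_force'],s['joint_pos'])
goto(card_tcp(-4,110),G)
cv2.imwrite('pics/c3.png',np.vstack([cv2.imread('pics/w3.png'),cv2.resize(np.hstack([cv2.imread('pics/s3.png')[140:300,210:370],cv2.imread('pics/t3.png')[90:250,260:420]]),(400,200))if 0 else np.hstack([cv2.imread('pics/s3.png')[120:320,200:520],cv2.imread('pics/t3.png')[60:260,200:520]])]))
```

```text
5.9 [638.26496937 -30.10498072 280.54102685] [ 5.12646171e-04  1.28394282e-01 -3.10635942e+00] [-0.18024514  0.81173938  0.39822813  1.14266906 -0.22470602  1.57887405
  0.22339844]
travel [-0.0022, -0.001, 0.0031] ang [0.0026, -0.0009, 0.0015] mm [-1.7 -0.8  2.3] deg [ 0.2 -0.1  0.1]
```

View pics/c3.png

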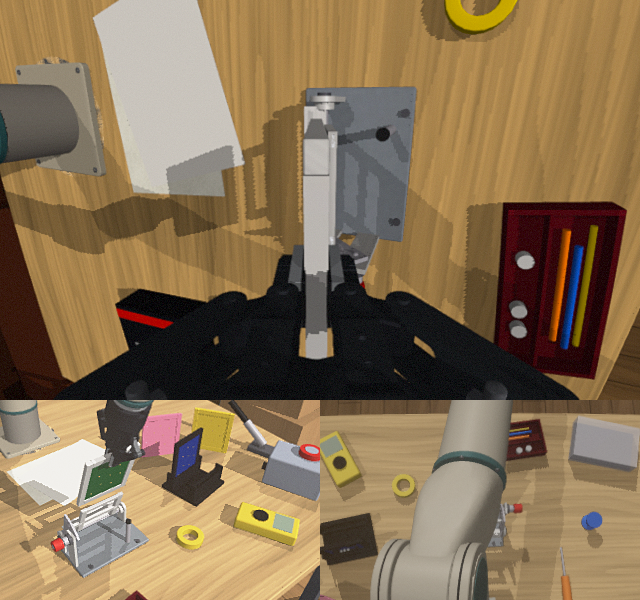

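The wrist view shows the board edge-on at x≈303-328. The rest's top bar is just behind it at x≈329-337, parallel. I'll compare this with the model.

Run:
```python
from h import *
f=load('w3');im=cv2.imread('pics/w3.png').astype(int)
for y in range(84,250,8): print(y,' '.join('%3d'%v for v in im[y,298:348].mean(1)))
for n,p in(('top',[rest(0,y,94) for y in(-59,0,59)]),('line',[rest(0,y,0) for y in(0,75)]),('lip',[rest(-19,y,10) for y in(0,75)]),('cardbot',[card_tcp(0,0)*0+rest(x,65,110) for x in(-14,-4)]),
 ('base',[R.from_euler('z',YAW).apply((x,y,10))+[*ST,0] for x,y in((70,100),(70,-100),(-70,100))])): print(n,proj(f,p).round(1).tolist())
```

```text
84 133 131 126 127 130 129 130 129 124 112 115 128 138 137 137 134 125 129 125 129 132 133 135 134 130 128 126 124 123 125 132 131 128 125 123 119 121 113 123 128 130 126 132 127 126 118 120 120 119 123
92 132 133 124 102  88  91  92  83  97 107 112 112 112 110 109 109 110 113 114  99  86  87  92  94  97  97  98 102 107  98  97  94  94 105 112 112 108 115 111 113 113 114 111 116 114 116 111 112 116 115
100 134 123  99  90  95  90  91  76  89 107 115  90  90 103 110 126 138 148 156 163 170 178 179 190 194 197 207 217 223 214 206 192 185 177 175 168 158 147 141 140 141 142 142 141 141 143 141 113 101 110
108  96  92  85  88  88 100 170 197 196 192 191 192 198 196 197 198 194 190 169 149 139 147 161 169 173 185 193 206 218 211 203 190 171 165 157 145 108  92  93  95  94  95  95  98  95  96  95  96  93  89
116  90  90  88  90  87  92 166 190 192 185 171 169 170 170 177 188 194 189 190 194 195 195 192 192 191 190 195 189 156 128 116 108  97  93  92  93  99  93  95  93  93  97  95  95  99  95  97  95  95  98
124 137 133 132 109  86  90 165 194 192 175 142 112  98 102 103 102 101 100  99 10
[... 2702 characters left out ...]
165 168 170 172 155 111  95  93  93  96  96  94 103 114 114 113 115 115
236  87  93  93  94  87 111 165 185 182 183 182 183 183 181 184 182 179 182 180 180 183 180 185 181 180 184 180 180 181 182 170 164 176 177 174 159 132 100  96 129 140 113  78  68  67  66  65  67  64  65
244  84  85  87  85  74 100 163 183 180 182 180 182 181 181 181 183 182 181 180 181 181 180 184 183 182 181 181 182 181 185 157 141 151 171 158 149 127  90  69  71  80  90  86  85  84  80  82  79  82  89
top [[321.1, 247.5], [321.6, 191.3], [322.2, 128.0]]
line [[320.0, 170.5], [320.5, 107.7]]
lip [[304.5, 172.2], [304.0, 107.8]]
cardbot [[306.0, 122.1], [317.9, 122.2]]
base [[412.9, 86.1], [398.7, 242.6], [301.7, 87.2]]
```

Run:
```python
from h import *
G=Rgoal(YAW,np.radians(20))
for z in(60,15,5): goto(card_tcp(-4,z,-0.5),G)
```

```text
travel [-0.003, -0.0013, 0.0698] ang [0.0026, -0.0009, 0.0015] mm [-2.2 -1.  52.3] deg [ 0.2 -0.1  0.1]
travel [-0.003, -0.0015, 0.1298] ang [0.0026, -0.0009, 0.0015] mm [-2.3 -1.2 97.3] deg [ 0.2 -0.1  0.1]
travel [-0.0031, -0.0016, 0.1431] ang [0.0026, -0.0009, 0.0015] mm [ -2.3  -1.2 107.3] deg [ 0.2 -0.1  0.1]
```

Emit:
jog_arm(targets=[{"travel": [-0.003,-0.0013,0.03],"angular": [0.0026,0,0.0015]},{"travel": [-0.003,-0.0013,0.0698],"angular": [0.0026,0,0.0015]},{"travel": [-0.003,-0.0015,0.1],"angular": [0.0026,0,0.0015]},{"travel": [-0.003,-0.0015,0.1298],"angular": [0.0026,0,0.0015]},{"travel": [-0.003,-0.0015,0.1298],"angular": [0.0026,0,0.0015]},{"travel": [-0.003,-0.0015,0.1298],"angular": [0.0026,0,0.0015]}])

```text
clock: 6.65
eef_pos: [605.2, -34.3, 190.2]
orientation: [0.686, 0.707, -0.124, -0.121]
ft_force: [-0.3, 0.3, -3.0]
opening: 0.104
grip_force: 59.0
```

Run:
```python
from h import *
G=Rgoal(YAW,np.radians(20));s=env.sense();print(s['clock'],s['eef_pos'],s['ft_force'],s['moment'])
snap('wrist','w4');snap('scene','s4')
cv2.imwrite('pics/c4.png',np.hstack([cv2.resize(cv2.imread('pics/w4.png')[60:320,230:430],(400,520)),cv2.resize(cv2.imread('pics/s4.png')[190:300,235:320],(400,518)) if 0 else cv2.resize(cv2.imread('pics/s4.png')[190:294,240:320],(400,520))]))
for z in(3,0,-3): goto(card_tcp(-4,z,-0.5),G)
```

```text
6.65 [605.2345112  -34.34661559 190.15764105] [-0.25235883  0.27857955 -2.95856972] [ 0.05785936 -0.71102546 -0.05402114]
travel [0.0016, -0.0008, 0.0177] ang [0.0013, -0.0007, -0.0009] mm [ 1.2 -0.6 13.2] deg [ 0.1 -0.1 -0.1]
travel [0.0016, -0.0008, 0.0217] ang [0.0013, -0.0007, -0.0009] mm [ 1.2 -0.6 16.2] deg [ 0.1 -0.1 -0.1]
travel [0.0016, -0.0008, 0.0257] ang [0.0013, -0.0007, -0.0009] mm [ 1.2 -0.6 19.2] deg [ 0.1 -0.1 -0.1]
```

View pics/c4.png

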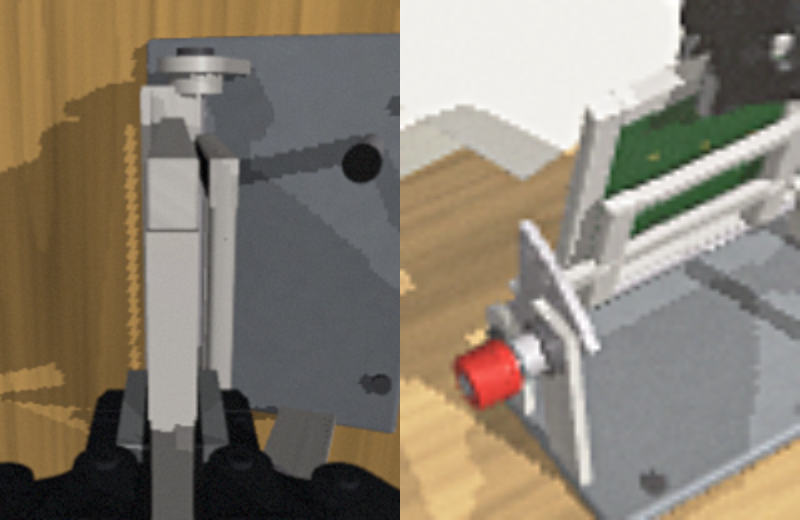

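The wrist crop shows the board just in front of the rest with a small gap (x 199 against 205) and its foot above the ledge. I'll lower it gently and watch the force.

Emit:
jog_arm(targets=[{"travel": [0.0016,-0.0008,0.008],"angular": [0,0,0]},{"travel": [0.0016,-0.0008,0.0145],"angular": [0,0,0]},{"travel": [0.0016,-0.0008,0.0145],"angular": [0,0,0]}])

```text
clock: 7.12
eef_pos: [602.2, -33.3, 183.2]
orientation: [0.686, 0.707, -0.122, -0.119]
ft_force: [2.9, 0.9, 16.1]
opening: 0.105
grip_force: 62.0
```

Emit:
jog_arm(targets=[{"travel": [0,0,0.002],"angular": [0,0,0]},{"travel": [0,0,0.004],"angular": [0,0,0]},{"travel": [0,0,0.004],"angular": [0,0,0]}])

```text
clock: 7.5
eef_pos: [602.4, -33.3, 183.0]
orientation: [0.686, 0.708, -0.121, -0.118]
ft_force: [4.2, 2.1, 29.3]
opening: 0.104
grip_force: 63.8
```

Emit:
jog_arm(targets=[{"travel": [0,0,0.002],"angular": [0,0,0]},{"travel": [0,0,0.004],"angular": [0,0,0]},{"travel": [0,0,0.004],"angular": [0,0,0]}])

```text
clock: 7.88
eef_pos: [602.7, -33.3, 182.8]
orientation: [0.686, 0.708, -0.12, -0.117]
ft_force: [6.5, 2.3, 41.6]
opening: 0.104
grip_force: 65.9
```

Emit:
jog_arm(targets=[{"travel": [0,0,-0.006],"angular": [0,0,0]},{"travel": [0,0,-0.0125],"angular": [0,0,0]},{"travel": [0,0,-0.0125],"angular": [0,0,0]},{"travel": [0,0,-0.0125],"angular": [0,0,0]}])

```text
clock: 8.38
eef_pos: [602.1, -33.2, 183.3]
orientation: [0.686, 0.707, -0.124, -0.121]
ft_force: [2.6, 1.6, 7.0]
opening: 0.104
grip_force: 60.6
```

Run:
```python
from h import *
G=Rgoal(YAW,np.radians(20));s=env.sense();print(s['clock'],s['eef_pos'],s['ft_force'],s['moment'])
f=snap('wrist','w5');snap('scene','s5')
goto(card_tcp(-4,0),G)
for n,p in(('ledge end line',[rest(x,75,z) for x,z in((0,0),(0,8),(-19,0),(-19,10))]),('cardbot+y',[rest(x,65,z) for x in(-14,-4) for z in (0,8)])): print(n,proj(f,p).round(1).tolist())
cv2.imwrite('pics/c5.png',np.hstack([cv2.resize(cv2.imread('pics/w5.png')[70:170,280:350],(392,560),interpolation=cv2.INTER_CUBIC),cv2.resize(cv2.imread('pics/s5.png')[210:280,265:314],(392,560),interpolation=cv2.INTER_CUBIC)]))
```

```text
8.375 [602.06571654 -33.15470026 183.31157287] [2.63246355 1.55690297 6.9607543 ] [ 0.13488322 -0.14029565 -0.08341569]
travel [0.0003, 0.0001, 0.0114] ang [0.0011, -0.001, -0.0008] mm [0.2 0.1 8.6] deg [ 0.1 -0.1 -0.1]
ledge end line [[323.6, 106.4], [323.8, 106.6], [301.2, 106.5], [300.7, 106.6]]
cardbot+y [[307.2, 118.6], [307.0, 119.0], [318.9, 118.5], [319.0, 119.0]]
```

View pics/c5.png

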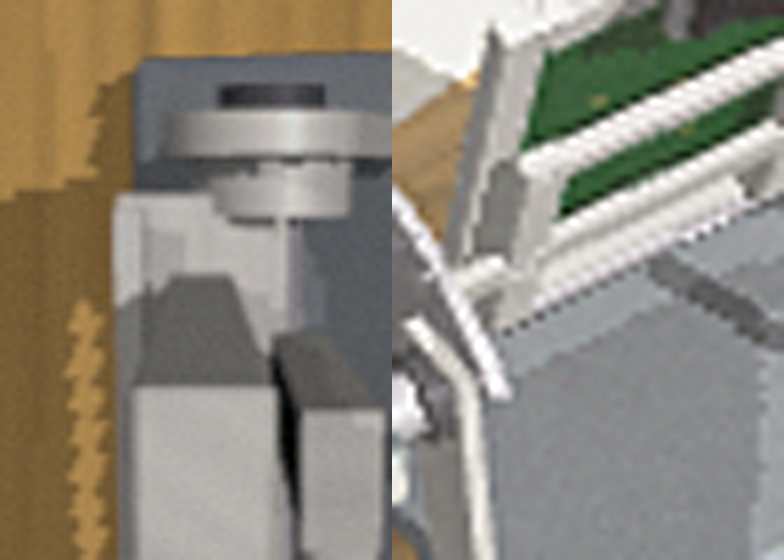

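The left crop shows the foot inside the ledge channel: lip edge at x≈113-140, foot 165-240, rest surface about 285. The contact was therefore with the ledge floor. I'll ease up a little and shift back until it touches the rest.

Emit:
jog_arm(targets=[{"travel": [0,0.001,-0.002],"angular": [0,0,0]},{"travel": [0,0.003,-0.002],"angular": [0,0,0]},{"travel": [0,0.004,-0.002],"angular": [0,0,0]},{"travel": [0,0.004,-0.002],"angular": [0,0,0]}])

```text
clock: 8.98
eef_pos: [603.6, -33.2, 182.8]
orientation: [0.686, 0.707, -0.125, -0.122]
ft_force: [-0.7, 1.7, 5.3]
opening: 0.107
grip_force: 60.2
```

Emit:
jog_arm(targets=[{"travel": [0,0.002,0],"angular": [0,0,0]},{"travel": [0,0.003,0],"angular": [0,0,0]},{"travel": [0,0.003,0],"angular": [0,0,0]}])

```text
clock: 9.35
eef_pos: [605.5, -33.4, 182.3]
orientation: [0.686, 0.706, -0.126, -0.122]
ft_force: [-1.9, 1.5, 6.8]
opening: 0.107
grip_force: 60.3
```

Run:
```python
from h import *
s=env.sense();G=R.from_quat(s['orientation']);print(s['clock'],G.inv().apply(s['ft_force']),G.inv().apply(s['moment']))
goto(card_tcp(0,8),Rgoal(YAW,np.radians(20)))
```

```text
9.35 [ 1.51786921 -4.10107812 -5.6924501 ] [0.82152452 0.08223831 0.04438503]
travel [0.0007, 0.0007, 0.001] ang [-0.0022, -0.001, -0.0013] mm [0.6 0.5 0.7] deg [-0.2 -0.1 -0.1]
```

Emit:
jog_arm(targets=[{"travel": [0,0.002,0],"angular": [0,0,0]},{"travel": [0,0.003,0],"angular": [0,0,0]},{"travel": [0,0.003,0],"angular": [0,0,0]}])

```text
clock: 9.72
eef_pos: [607.4, -33.5, 181.6]
orientation: [0.686, 0.706, -0.126, -0.122]
ft_force: [-1.2, -0.2, 6.3]
opening: 0.105
grip_force: 60.4
```

Run:
```python
from h import *
s=env.sense();G=R.from_quat(s['orientation']);print(s['clock'],G.inv().apply(s['ft_force']),G.inv().apply(s['moment']))
goto(card_tcp(0,8),Rgoal(YAW,np.radians(20)))
f=load('w5');g=snap('wrist','w6')
im=np.asarray(g['pixels']).astype(int)
for y in(112,116,120,126,132,160,200): print(y,' '.join('%3d'%v for v in im[y,296:350].mean(1)))
```

```text
9.725 [-0.14039506 -3.28912646 -5.53526484] [0.91536912 0.08586604 0.04334655]
travel [0.001, -0.0021, 0.001] ang [-0.0025, -0.0009, -0.0014] mm [ 0.8 -1.5  0.7] deg [-0.2 -0.1 -0.1]
112 181 178 178 148 143 159 161 161 164 162 164 178 184 182 180 176 181 185 183 186 185 183 184 182 186 186 181 182 187 156 133 120 106  92  90  90  90  94  87  89  92  88  87  94  90  90  86  90  91  89  92  88  91  90
116 181 180 178 153 149 156 160 162 160 160 164 180 185 182 180 180 181 182 185 187 183 186 184 183 184 183 180 179 185 155 131 121 107 103 105  93  90  88  90  88  88  93  92  93  92  91  93  88  91  89  91  90  92  89
120 178 181 178 158 151 159 143 130 128 155 165 172 142 102  92  94  93  95  93  96  93  93  92  97 123 170 179 182 183 153 127 122 106 105 105 105 110  92  85  88  91  90  92  88  91  88  89  89  94  92  91  91  92  90
126 128 109 110  94  89  92  90  90  90  94  92  90  96  95  99  98  94  96  95  94  97 100  96  97  96  93 100 129 162 143 128 122 108 104 106 106 108  96  88  88  89  92  93  90  87  93  93  92  91  92  90  90  89  89
132 110 112 110  96  88  91  87  90  92  91  93  94  93  94  97  95  95  96  95  95  96  97  94  97  95  96  97  97  99 100  93  87  86  82  84  82  86  85  90  91  89  90  87  87  89  88  90  95  91  91  90  88  91  93
160 111 109 110 110  88  83  89 105 133 170 179 176 179 177 178 180 175 176 175 177 176 178 179 183 179 179 179 181 183 180 182 175 164 135 158 189 179 164 159 164 186 174 157 159 158 128  93  88  89  90  89  89  88  89
200  95 105 111 111 100  81  80 118 165 177 173 174 173 175 172 174 174 172 173 174 177 176 173 175 174 174 174 176 174 173 178 175 174 157 148 156 160 163 163 163 166 167 162 147 111  90  86  86  88  86  92  87  88  91
```

Emit:
jog_arm(targets=[{"travel": [0,0.002,0],"angular": [0,0,0]},{"travel": [0,0.003,0],"angular": [0,0,0]},{"travel": [0,0.003,0],"angular": [0,0,0]}])

```text
clock: 10.15
eef_pos: [609.1, -33.6, 180.9]
orientation: [0.686, 0.706, -0.126, -0.123]
ft_force: [-1.7, 1.1, 7.4]
opening: 0.105
grip_force: 60.5
```

Run:
```python
from h import *
s=env.sense();G=R.from_quat(s['orientation']);print(s['clock'],G.inv().apply(s['ft_force']),G.inv().apply(s['moment']))
goto(card_tcp(0,8),Rgoal(YAW,np.radians(20)))
g=snap('wrist','w7')
im=np.asarray(g['pixels']).astype(int)
for y in(112,120,126,160,200): print(y,' '.join('%3d'%v for v in im[y,300:345].mean(1)))
```

```text
10.15 [ 1.15987774 -4.09662733 -6.38042952] [1.20575861 0.03485686 0.01675796]
travel [0.0012, -0.0045, 0.001] ang [-0.0031, -0.0009, -0.0015] mm [ 0.9 -3.4  0.8] deg [-0.3 -0.1 -0.1]
112 161 162 163 164 165 177 185 186 178 178 178 185 186 186 183 183 181 183 186 185 184 183 185 156 129 120 110  91  90  87  89  89  88  91  92  90  85  89  92  90  90  89  87  85  89
120 163 162 164 145 133 146 177 183 143  96  95  93  93  95  93  95  95  95  96  97 143 179 186 155 130 122 107 106 105 105 106  92  91  92  91  87  89  90  88  87  93  89  90  91  91
126  92  89  94  93  94  94  96  95  95  96  98  96  94  95  94  99  96  98  98  95  95  96  96 121 130 121 107 104 106 108 107 107  96  88  89  92  89  93  92  91  92  92  93  92  91
160  89  89  89 106 139 170 181 178 181 178 178 179 176 179 174 180 180 181 180 182 178 182 181 180 178 180 181 175 162 149 151 157 158 158 164 160 161 163 126  91  84  86  88  90  90
200  85  87  85 121 164 177 176 176 175 172 174 177 175 173 174 172 176 176 173 175 177 174 174 176 176 176 176 175 175 166 159 161 164 168 167 163 161 118  90  89  86  88  88  88  92
```

Emit:
jog_arm(targets=[{"travel": [0,0.002,0],"angular": [0,0,0]},{"travel": [0,0.003,0],"angular": [0,0,0]},{"travel": [0,0.003,0],"angular": [0,0,0]}])

```text
clock: 10.58
eef_pos: [609.9, -33.5, 180.6]
orientation: [0.686, 0.706, -0.127, -0.124]
ft_force: [-4.4, 1.0, 10.8]
opening: 0.107
grip_force: 60.8
```

Run:
```python
from h import *
s=env.sense();G=R.from_quat(s['orientation']);print(s['clock'],G.inv().apply(s['ft_force']),G.inv().apply(s['moment']))
goto(card_tcp(0,8),Rgoal(YAW,np.radians(20)))
g=snap('wrist','w8')
im=np.asarray(g['pixels']).astype(int)
for y in(112,120,126,160,200): print(y,' '.join('%3d'%v for v in im[y,300:345].mean(1)))
```

```text
10.575 [ 1.17133814 -7.86734261 -8.58295877] [ 2.03357812  0.13731663 -0.03088975]
travel [0.0011, -0.0056, 0.001] ang [-0.0051, -0.0011, -0.0015] mm [ 0.9 -4.2  0.8] deg [-0.5 -0.1 -0.1]
112 162 164 164 168 178 188 182 179 180 183 181 183 185 184 185 181 185 186 185 182 181 184 173 143 126 115 108  98  86  92  88  89  92  92  86  92  91  88  91  92  89  87  92  90  89
120 167 162 146 131 131 172 187 163 119  91  94  93  97  94  93  94  95  93  94 116 167 187 175 144 124 113 106 105 106 106 108  94  89  89  92  85  92  90  90  94  89  92  89  91  89
126  89  93  94  92  92 108 101  95  95  96  93  94  94  99  99  97  98  99  96  97  95  94 105 126 126 115 106 109 107 106 108 107 110  94  88  93  93  93  91  91  92  91  90  94  90
160  89  87  85 113 148 177 181 179 179 181 180 176 177 176 176 179 181 178 181 179 183 182 179 183 182 179 180 172 159 164 168 195 216 209 176 158 161 161 120  86  88  89  88  89  87
200  91  86  88 138 173 177 176 175 177 175 173 177 176 174 174 172 176 174 174 176 174 175 174 175 177 173 174 177 170 165 162 164 166 166 167 162 145 105  86  90  89  90  90  87  89
```

Emit:
jog_arm(targets=[{"travel": [0,-0.001,-0.003],"angular": [-0.003,0,0]},{"travel": [0,-0.001,-0.003],"angular": [-0.008,0,0]},{"travel": [0,-0.001,-0.003],"angular": [-0.012,0,0]},{"travel": [0,-0.001,-0.003],"angular": [-0.012,0,0]}])

```text
clock: 11.12
eef_pos: [608.8, -33.6, 181.1]
orientation: [0.687, 0.707, -0.122, -0.118]
ft_force: [-4.8, -0.2, 2.6]
opening: 0.105
grip_force: 59.8
```

Run:
```python
from h import *
s=env.sense();G=R.from_quat(s['orientation']);print(s['clock'],G.inv().apply(s['ft_force']),G.inv().apply(s['moment']))
goto(card_tcp(0,8),Rgoal(YAW,np.radians(20)))
g=snap('wrist','w9')
im=np.asarray(g['pixels']).astype(int)
for y in(112,116,120,126,160,200): print(y,' '.join('%3d'%v for v in im[y,300:345].mean(1)))
```

```text
11.125 [-0.08944348 -5.41215329 -0.8895617 ] [ 1.75380901 -0.03745856 -0.1403013 ]
travel [0.0012, -0.004, 0.0011] ang [0.0051, -0.001, -0.0015] mm [ 0.9 -3.   0.8] deg [ 0.5 -0.1 -0.1]
112 163 161 164 180 184 184 181 179 180 181 186 183 187 183 181 182 185 189 183 182 184 173 144 126 111  95  90  91  90  93  92  90  92  92  88  88  91  91  88  91  95  85  90  90  91
116 159 164 165 169 183 182 178 178 180 183 184 184 186 186 181 185 184 185 181 180 185 173 142 125 117 109 107  92  89  91  87  92  92  91  92  91  89  94  92  91  89  90  88  91  89
120 163 144 131 134 146 175 184 139  93  92  93  93  95  93  91  92  93  93  96 133 174 174 143 125 113 107 107 107 108  95  88  89  88  90  94  91  89  90  88  92  91  90  90  91  92
126  90  91  95  93 107 111  94  96  95  96  97  97  95  94  95  98  95 100  96  97  95  99 115 124 113 107 106 106 106 107  95  90  94  91  88  92  94  94  90  93  92  88  91  89  90
160  87  89  82 117 157 172 179 179 173 176 178 178 175 177 177 180 179 179 179 181 182 178 179 181 181 181 178 171 149 151 171 170 191 194 178 162 160 159 119  85  86  96  88  86  90
200  90  82  92 153 179 177 174 175 174 173 175 175 174 175 176 171 173 174 175 174 175 174 175 175 173 174 176 177 171 164 158 160 166 166 165 167 150 110  86  89  87  89  89  90  89
```

Emit:
jog_arm(targets=[{"travel": [0,0,0.001],"angular": [0.003,0,0]},{"travel": [0,0,0.002],"angular": [0.005,0,0]},{"travel": [0,0,0.002],"angular": [0.005,0,0]}])

```text
clock: 11.55
eef_pos: [609.5, -33.6, 180.8]
orientation: [0.686, 0.707, -0.123, -0.12]
ft_force: [-6.1, 0.6, 7.1]
opening: 0.105
grip_force: 60.6
```

Emit:
jog_arm(targets=[{"travel": [0,0,0],"angular": [0,0,0]},{"travel": [0,0,0],"angular": [0,0,0]},{"travel": [0,0,0],"angular": [0,0,0]},{"travel": [0,0,0],"angular": [0,0,0]}], claw=0.55)

```text
clock: 12.05
eef_pos: [612.7, -33.1, 180.5]
orientation: [0.686, 0.707, -0.12, -0.117]
ft_force: [-0.2, 0.1, -0.2]
opening: 0.453
grip_force: 0.0
```

Run:
```python
from h import *
s=env.sense();G=R.from_quat(s['orientation']);print(s['clock'],s['eef_pos'],G.inv().apply(s['ft_force']),s['opening'])
g=snap('wrist','w10')
im=np.asarray(g['pixels']).astype(int)
for y in(112,116,120,126,160,200): print(y,' '.join('%3d'%v for v in im[y,300:345].mean(1)))
```

```text
12.05 [612.73670219 -33.08066583 180.48159569] [ 0.10020866 -0.14115472  0.2226759 ] 0.45261042265648294
112 182 181 178 182 185 184 187 188 187 185 188 185 185 182 182 185 167 138 129 109  97  88  91  91  95  90  91  91  90  90  95  91  91  89  90  91  90  92  90  89  88  92  90  92  88
116 183 181 179 181 182 185 188 185 186 184 183 188 186 181 182 182 166 137 123 113 105 105 106 100  86  89  89  91  88  92  91  93  91  93  91  93  93  91  91  91  90  92  92  91  92
120 187 177 138 100  93  92  97  95  93  95  97  96  96 112 165 186 168 142 126 111 104 107 106 104 108  94  88  92  91  93  90  90  90  90  90  93  94  95  91  95  93  94  92  94  95
126  98  97  98  98  94  94  97  95  98  97  96  99  99  92  96 118 144 138 126 112 102 109 107 110 109  95  90  91  91  92  94  93  93  95  89  90  92  90  93  89  91  91  92  93  92
160 179 181 177 175 177 178 180 179 181 182 178 182 182 179 184 183 184 177 170 152 152 159 157 161 159 157 161 156 160 161 150 112  86  87  90  94  90  88  89  92  91  92  90  89  93
200 176 175 177 176 178 174 176 176 177 175 177 174 175 174 175 178 178 176 177 176 163 159 159 161 161 162 168 164 166 155 116  87  87  90  93  89  92  90  88  89  91  93  91  95  86
```

The board is released and holding, with zero force. I'll retract along the tool axis, then go above the knob.

Run:
```python
from h import *
f=load('s0')
for z in(100,110,120,130,140,150,160): print(z,proj(f,R.from_euler('z',YAW).apply([(-20,-102,z),(0,-102,z),(20,-102,z)])+[*ST,0]).round(1).tolist())
k=R.from_euler('z',YAW).apply([24,-134,0])+[*ST,0];print(k)
G=Rgoal(YAW)
goto(rest(-5,0,240),None)
goto([k[0],k[1],275],G)
```

```text
100 [[258.5, 245.6], [262.8, 250.7], [267.2, 255.9]]
110 [[258.1, 242.5], [262.4, 247.6], [266.8, 252.8]]
120 [[257.7, 239.3], [262.0, 244.4], [266.4, 249.7]]
130 [[257.3, 236.1], [261.6, 241.2], [266.1, 246.5]]
140 [[256.8, 232.9], [261.2, 238.0], [265.7, 243.2]]
150 [[256.4, 229.6], [260.8, 234.7], [265.3, 239.9]]
160 [[255.9, 226.3], [260.3, 231.3], [264.9, 236.5]]
[ 621.47498127 -166.36352892    0.        ]
travel [0.0008, -0.0077, -0.134] ang [0.0, 0.0, 0.0] mm [   0.6   -5.8 -100.5] deg [0. 0. 0.]
travel [-0.1779, -0.0358, -0.1211] ang [-0.2152, -0.0006, -0.0012] mm [-133.4  -26.9  -90.8] deg [-19.4  -0.1  -0.1]
```

Emit:
jog_arm(targets=[{"travel": [0,0,-0.02],"angular": [0,0,0]},{"travel": [0,0,-0.06],"angular": [0,0,0]},{"travel": [0,0,-0.1],"angular": [0,0,0]},{"travel": [0,0,-0.14],"angular": [0,0,0]},{"travel": [-0.06,-0.01,-0.134],"angular": [-0.07,0,0]},{"travel": [-0.12,-0.02,-0.128],"angular": [-0.14,0,0]},{"travel": [-0.1779,-0.0358,-0.1211],"angular": [-0.2152,-0.0006,-0.0012]},{"travel": [-0.1779,-0.0358,-0.1211],"angular": [-0.2152,-0.0006,-0.0012]}])

```text
clock: 13.1
eef_pos: [617.6, -173.0, 277.6]
orientation: [0.699, 0.715, -0.001, 0.001]
ft_force: [0.4, 1.0, -0.4]
opening: 0.456
grip_force: 0.0
```

Emit:
jog_arm(targets=[{"travel": [0,0,0],"angular": [0,0,0]},{"travel": [0,0,0],"angular": [0,0,0]},{"travel": [0,0,0],"angular": [0,0,0]}])

```text
clock: 13.48
eef_pos: [622.1, -165.0, 274.7]
orientation: [0.695, 0.719, -0.0, -0.0]
ft_force: [-0.9, 0.3, 0.5]
opening: 0.452
grip_force: 0.0
```

Run:
```python
from h import *
s=env.sense();print(s['clock'],s['eef_pos'],s['joint_pos'].round(2))
w=snap('wrist','w11');S=snap('scene','s11')
for n,f in(('w',w),('s',S)):
    im=np.asarray(f['pixels']);h=cv2.cvtColor(im,cv2.COLOR_RGB2HSV)
    m=(((h[...,0]<6)|(h[...,0]>174))&(h[...,1]>150)&(h[...,2]>80)).astype(np.uint8)
    c,l,st,ce=cv2.connectedComponentsWithStats(m)
    print(n,[(st[i].tolist(),ce[i].round(1).tolist()) for i in range(1,c) if st[i][4]>25], proj(f,R.from_euler('z',YAW).apply([(24,-131,95),(24,-131,108),(24,-142,95),(24,-120,95)])+[*ST,0]).round(1).tolist())
g=Rgoal(YAW);k=R.from_euler('z',YAW).apply([24,-134,0])+[*ST,0]
goto([k[0],k[1],160],g);goto([k[0],k[1],86],g)
cv2.imwrite('pics/c11.png',np.vstack([cv2.imread('pics/w11.png'),np.hstack([cv2.resize(cv2.imread('pics/s11.png')[195:295,235:365],(260,200)),cv2.imread('pics/t1.png')[100:300,200:580]])]))
```

```text
13.475 [ 622.14529432 -165.02745357  274.73823331] [-0.01  0.61  0.4   1.5  -0.25  1.08  0.47]
w [([451, 75, 95, 177, 1656], [493.9, 149.2]), ([486, 87, 18, 70, 344], [492.2, 108.4]), ([485, 158, 3, 11, 26], [486.0, 163.1]), ([305, 168, 25, 24, 498], [317.1, 179.9]), ([484, 169, 4, 29, 59], [485.2, 183.2]), ([481, 199, 15, 44, 221], [486.9, 224.2]), ([0, 272, 119, 38, 1659], [60.3, 298.2])] [[313.5, 179.1], [313.4, 182.2], [313.5, 189.2], [313.5, 168.7]]
s [([499, 164, 25, 17, 231], [510.4, 172.9]), ([118, 197, 34, 52, 475], [135.4, 222.0]), ([251, 258, 13, 14, 112], [257.6, 264.1]), ([254, 311, 120, 89, 2586], [312.1, 360.7])] [[256.8, 264.2], [256.2, 260.1], [252.4, 266.3], [261.2, 262.0]]
travel [-0.0011, -0.0003, 0.1529] ang [-0.0006, -0.0001, 0.0009] mm [ -0.8  -0.2 114.7] deg [-0.1 -0.   0.1]
travel [-0.0011, -0.0002, 0.2516] ang [-0.0006, -0.0001, 0.0009] mm [-9.000e-01 -1.000e-01  1.887e+02] deg [-0.1 -0.   0.1]
```

View pics/c11.png

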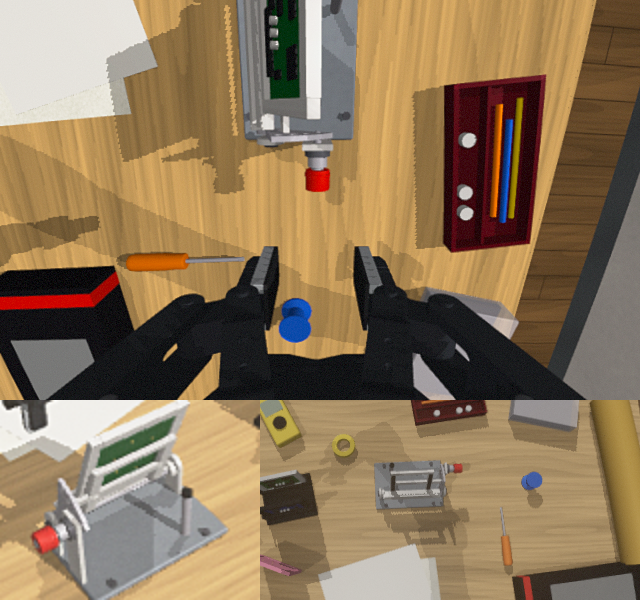

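The board is seated in the stand, and the knob at (317,180) is centred between the pads. I'll descend onto it.

Emit:
jog_arm(targets=[{"travel": [-0.0011,-0.0003,0.06],"angular": [0,0,0]},{"travel": [-0.0011,-0.0003,0.12],"angular": [0,0,0]},{"travel": [-0.0011,-0.0003,0.17],"angular": [0,0,0]},{"travel": [-0.0011,-0.0003,0.21],"angular": [0,0,0]},{"travel": [-0.0011,-0.0003,0.235],"angular": [0,0,0]},{"travel": [-0.0011,-0.0003,0.2516],"angular": [0,0,0]},{"travel": [-0.0011,-0.0003,0.2516],"angular": [0,0,0]},{"travel": [-0.0011,-0.0003,0.2516],"angular": [0,0,0]}], claw=0.35)

```text
clock: 14.58
eef_pos: [621.8, -167.5, 87.4]
orientation: [0.696, 0.718, 0.0, 0.001]
ft_force: [0.1, -0.3, 0.1]
opening: 0.649
grip_force: 0.0
```

Run:
```python
from h import *
s=env.sense();print(s['clock'],s['eef_pos'],s['ft_force'])
w=snap('wrist','w12');im=np.asarray(w['pixels']);h=cv2.cvtColor(im,cv2.COLOR_RGB2HSV)
m=(((h[...,0]<6)|(h[...,0]>174))&(h[...,1]>150)&(h[...,2]>80)).astype(np.uint8)
c,l,st,ce=cv2.connectedComponentsWithStats(m)
print([(st[i].tolist(),ce[i].round(1).tolist()) for i in range(1,c) if st[i][4]>100])
P=lambda y:R.from_euler('z',YAW).apply([(24-13,y,95),(24+13,y,95),(24,y,108)])+[*ST,0]
print(proj(w,P(-142)).round(1).tolist(),proj(w,P(-120)).round(1).tolist())
k=R.from_euler('z',YAW).apply([24,-134,0])+[*ST,0]; goto([k[0],k[1],86],Rgoal(YAW))
```

```text
14.575 [ 621.79105481 -167.5055465    87.42987357] [ 0.0501036  -0.31744809  0.05910875]
[([580, 59, 60, 69, 892], [601.1, 79.5]), ([291, 245, 57, 60, 2642], [318.9, 275.3]), ([0, 368, 11, 26, 178], [3.6, 380.2])]
[[284.0, 290.9], [338.6, 290.9], [311.0, 308.3]] [[282.4, 249.3], [339.8, 249.2], [310.7, 263.6]]
travel [0.0015, -0.0004, 0.002] ang [0.001, 0.0003, -0.0001] mm [ 1.1 -0.3  1.5] deg [ 0.1  0.  -0. ]
```

Emit:
jog_arm(targets=[{"travel": [0.001,0.001,0.0015],"angular": [0,0,0]},{"travel": [0.001,0.001,0.0015],"angular": [0,0,0]}])

```text
clock: 14.88
eef_pos: [622.0, -166.3, 85.6]
orientation: [0.696, 0.718, 0.0, 0.0]
ft_force: [-0.1, -0.2, 0.2]
opening: 0.648
grip_force: 0.0
```

Emit:
jog_arm(targets=[{"travel": [0,0,0],"angular": [0,0,0]},{"travel": [0,0,0],"angular": [0,0,0]},{"travel": [0,0,0],"angular": [0,0,0]},{"travel": [0,0,0],"angular": [0,0,0]},{"travel": [0,0,0],"angular": [0,0,0]}], claw=1)

```text
clock: 15.5
eef_pos: [623.1, -166.5, 85.7]
orientation: [0.696, 0.718, 0.001, 0.001]
ft_force: [5.1, 0.4, 2.2]
opening: 0.281
grip_force: 58.8
```

Emit:
jog_arm(targets=[{"travel": [-0.004,0,0],"angular": [0,0,0]},{"travel": [-0.008,0,0],"angular": [0,0,0]},{"travel": [-0.012,0,0],"angular": [0,0,0]},{"travel": [-0.016,0,0],"angular": [0,0,0]},{"travel": [-0.02,0,0],"angular": [0,0,0]},{"travel": [-0.02,0,0],"angular": [0,0,0]}])

```text
clock: 16.25
eef_pos: [623.3, -174.8, 85.5]
orientation: [0.695, 0.719, 0.003, -0.003]
ft_force: [3.7, 11.4, 6.3]
opening: 0.282
grip_force: 59.2
```

Emit:
jog_arm(targets=[{"travel": [-0.004,0,0],"angular": [0,0,0]},{"travel": [-0.008,0,0],"angular": [0,0,0]},{"travel": [-0.008,0,0],"angular": [0,0,0]},{"travel": [-0.008,0,0],"angular": [0,0,0]}])

```text
clock: 16.75
eef_pos: [623.5, -178.6, 85.5]
orientation: [0.694, 0.72, 0.004, -0.004]
ft_force: [2.1, 12.9, 8.2]
opening: 0.278
grip_force: 59.4
```

Emit:
jog_arm(targets=[{"travel": [-0.004,0,0],"angular": [0,0,0]},{"travel": [-0.006,0,0],"angular": [0,0,0]},{"travel": [-0.006,0,0],"angular": [0,0,0]},{"travel": [-0.006,0,0],"angular": [0,0,0]}])

```text
clock: 17.25
eef_pos: [623.6, -178.6, 85.4]
orientation: [0.693, 0.721, 0.005, -0.007]
ft_force: [2.5, 19.8, 10.8]
opening: 0.285
grip_force: 59.6
```

On the end stop: there is no further travel and the force has risen to 20 N. I'll hold for the rest to sink.

Emit:
jog_arm(targets=[{"travel": [0,0,0],"angular": [0,0,0]},{"travel": [0,0,0],"angular": [0,0,0]},{"travel": [0,0,0],"angular": [0,0,0]},{"travel": [0,0,0],"angular": [0,0,0]},{"travel": [0,0,0],"angular": [0,0,0]},{"travel": [0,0,0],"angular": [0,0,0]},{"travel": [0,0,0],"angular": [0,0,0]},{"travel": [0,0,0],"angular": [0,0,0]}])

```text
clock: 18.25
eef_pos: [623.5, -178.6, 85.4]
orientation: [0.693, 0.721, 0.005, -0.007]
ft_force: [2.3, 21.8, 9.9]
opening: 0.283
grip_force: 59.6
```

Emit:
jog_arm(targets=[{"travel": [0,0,0],"angular": [0,0,0]},{"travel": [0,0,0],"angular": [0,0,0]},{"travel": [0,0,0],"angular": [0,0,0]},{"travel": [0,0,0],"angular": [0,0,0]},{"travel": [0,0,0],"angular": [0,0,0]},{"travel": [0,0,0],"angular": [0,0,0]},{"travel": [0,0,0],"angular": [0,0,0]},{"travel": [0,0,0],"angular": [0,0,0]}])

```text
clock: 19.25
eef_pos: [623.5, -178.6, 85.4]
orientation: [0.693, 0.721, 0.005, -0.007]
ft_force: [2.2, 20.8, 10.5]
opening: 0.282
grip_force: 59.6
```

Emit:
jog_arm(targets=[{"travel": [0,0,0],"angular": [0,0,0]},{"travel": [0,0,0],"angular": [0,0,0]},{"travel": [0,0,0],"angular": [0,0,0]},{"travel": [0,0,0],"angular": [0,0,0]},{"travel": [0,0,0],"angular": [0,0,0]},{"travel": [0,0,0],"angular": [0,0,0]},{"travel": [0,0,0],"angular": [0,0,0]},{"travel": [0,0,0],"angular": [0,0,0]}])

```text
clock: 20.25
eef_pos: [623.5, -178.6, 85.3]
orientation: [0.693, 0.721, 0.005, -0.007]
ft_force: [2.4, 20.9, 10.2]
opening: 0.283
grip_force: 59.6
```

Run:
```python
from h import *
s=env.sense();print(s['clock'],s['eef_pos'],s['ft_force'])
snap('scene','s13');f=snap('wrist','w13');g=load('s13')
im=cv2.imread('pics/s13.png').astype(int)
# predicted card-top back corners at 20 and 58 deg, (ledge 8 above hinge)
for n,F in(('s',g),('w',f)):
  for a in(20,44,56,58):
    print(n,a,proj(F,[rest(0,y,158,np.radians(a)) for y in(-65,65)]).round(0).tolist())
I=np.asarray(cv2.imread('pics/s13.png'));h=cv2.cvtColor(I,cv2.COLOR_BGR2HSV)
for fn in('s11','s13'):
  h=cv2.cvtColor(cv2.imread(f'pics/{fn}.png'),cv2.COLOR_BGR2HSV)
  m=((h[...,0]>45)&(h[...,0]<80)&(h[...,1]>100)).astype(np.uint8)
  c,l,st,ce=cv2.connectedComponentsWithStats(m);print(fn,[st[i].tolist() for i in range(1,c) if st[i][4]>15])
A=cv2.resize(cv2.imread('pics/s13.png')[190:310,230:390],(640,480));cv2.imwrite('pics/c13.png',np.hstack([A[:, :500],cv2.resize(cv2.imread('pics/w13.png'),(300,188)).repeat(1,0) if 0 else cv2.copyMakeBorder(cv2.resize(cv2.imread('pics/w13.png')[:,160:480],(300,375)),0,105,0,0,0)]))
```

```text
20.25 [ 623.54290769 -178.61157702   85.32398569] [ 2.36064698 20.89885132 10.24171981]
s 20 [[280.0, 217.0], [329.0, 196.0]]
s 44 [[295.0, 244.0], [343.0, 220.0]]
s 56 [[301.0, 259.0], [349.0, 234.0]]
s 58 [[301.0, 261.0], [349.0, 236.0]]
w 20 [[265.0, 28.0], [269.0, -2414.0]]
w 44 [[609.0, 85.0], [-3170.0, 9689.0]]
w 56 [[600.0, 93.0], [471.0, -116.0]]
w 58 [[595.0, 94.0], [529.0, -221.0]]
s11 [[302, 212, 14, 8, 19], [286, 226, 19, 11, 41]]
s13 [[284, 246, 14, 6, 19]]
```

Run:
```python
from h import *
g=load('s13');a0=cv2.imread('pics/s11.png').astype(int);a1=cv2.imread('pics/s13.png').astype(int)
for c in(310,325,340): print(c,'rows 205+ before',a0[205:275,c].mean(1).astype(int).tolist(),'\n after',a1[205:275,c].mean(1).astype(int).tolist())
for a in(36,44,52,56,58,60):
  for z in(158,):
    q=proj(g,[rest(x,y,z,np.radians(a)) for y in np.linspace(-65,65,27) for x in(0,-10)]).reshape(27,2,2)
    print(a,[[round(float(np.interp(c,q[:,i,0],q[:,i,1])),1) for i in(0,1)] for c in(310,325,340)])
```

```text
310 rows 205+ before [213, 174, 183, 116, 66, 69, 75, 71, 80, 86, 66, 45, 242, 232, 238, 189, 172, 73, 68, 67, 49, 167, 234, 227, 176, 169, 120, 120, 125, 119, 141, 114, 155, 157, 160, 162, 156, 140, 134, 136, 135, 134, 143, 105, 91, 93, 91, 85, 143, 138, 137, 136, 140, 136, 134, 134, 142, 136, 136, 137, 138, 133, 135, 135, 138, 135, 134, 134, 139, 134] 
 after [179, 173, 181, 185, 183, 175, 167, 175, 176, 185, 181, 174, 161, 164, 173, 180, 180, 181, 180, 163, 154, 221, 242, 239, 246, 174, 154, 223, 255, 221, 69, 28, 172, 255, 234, 101, 57, 64, 67, 62, 64, 55, 50, 45, 62, 113, 148, 213, 247, 241, 240, 244, 251, 120, 133, 139, 139, 140, 140, 135, 137, 136, 135, 138, 136, 137, 133, 135, 135, 137]
325 rows 205+ before [177, 194, 173, 161, 175, 177, 175, 176, 179, 185, 180, 178, 181, 176, 171, 173, 176, 183, 176, 166, 216, 246, 241, 233, 221, 213, 218, 218, 220, 214, 214, 219, 214, 223, 214, 171, 168, 99, 157, 161, 151, 157, 152, 155, 152, 154, 152, 155, 153, 123, 127, 128, 104, 105, 103, 101, 86, 133, 137, 135, 138, 134, 132, 139, 135, 159, 175, 200, 142, 149] 
 after [170, 170, 171, 17
[... 666 characters left out ...]
171, 184, 183, 178, 177, 176] 
 after [180, 179, 178, 177, 178, 176, 171, 165, 165, 183, 181, 180, 173, 171, 180, 179, 179, 182, 181, 182, 183, 176, 174, 176, 177, 171, 158, 157, 153, 139, 149, 162, 246, 240, 236, 240, 240, 169, 167, 181, 186, 187, 185, 184, 181, 164, 154, 159, 159, 158, 159, 162, 155, 159, 163, 146, 131, 159, 183, 169, 135, 149, 178, 170, 171, 182, 183, 178, 175, 176]
36 [[225.2, 220.1], [218.1, 213.1], [211.5, 207.6]]
44 [[236.7, 231.5], [229.3, 224.2], [221.9, 216.9]]
52 [[248.3, 243.1], [240.6, 235.5], [232.9, 228.0]]
56 [[254.0, 248.9], [246.2, 241.2], [238.4, 233.5]]
58 [[256.8, 251.7], [248.9, 244.0], [241.0, 236.2]]
60 [[259.5, 254.6], [251.6, 246.7], [243.7, 238.9]]
```

The board's top edge in the scene image (rows 252-257 at column 310, 245-250 at 325, 237-242 at 340) matches the 58-degree prediction. The rest is on its lower stop with the board seated, and the knob is held on its end stop.

```bash
python3 -c "
from rig import env
print(env.sign_off())"
```

```text
the job is handed in; nothing more can be done
None
```

The green board is seated in the stand, the back rest has sunk to its lowest angle (about 58°) with the board on it, and the gripper is still holding the red knob fully back; the job is handed in at about 20 s on the robot's clock.

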